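# Stow the sample tube and bar the drawer

## Task

Put the lying screw-cap tube flat into the open drawer of the grey sample box and let go of it, then push the drawer fully home until its front is flush with the box and it clicks. Then swing the steel keeper bar across the drawer front, all the way until it snaps past the spring ball and rests shut. Do not knock over the two small bottles standing at the right.

Things in the scene. Friction and masses are not known exactly. Their poses are not given: they have to be found in the camera images.
- tube: Screw-cap sample tube, the only one lying down, to the right of the box: 120 mm long, white barrel 16 mm in diameter, 21 mm cap at one end, taper at the other. Origin: mid-length, on the underside as it lies at the start (tube axis about 11 mm above it); y axis along the tube, cap at -y. Grasp the barrel at mid-length.
- sample_box: Low fixed grey metal box with a white top, 175 mm deep (x) by 210 mm wide (y) by 62 mm high, on four 12 mm rubber feet (top 74 mm above the worktop; a thin cord may run beneath). Origin: centre of its underside, 12 mm above the worktop; its front face, with the drawer, is at x = -87.5 mm and looks to -x; z up.
- drawer (a joint): How far the drawer stands out of the box (m): 0 = home, front flush with the box face (hard stop); starts 0.115 to 0.13. It slides along the box's x axis, stays where it is left and slides with about 2 N. About 14 mm before home a spring detent stops it; some 5 N pushes it past, then it is held home.
- drawer_in (a point): Point on the drawer's floor (26 mm above the worktop), 60 mm behind its front face, mid-width; axes as the box's (x to the rear, y across). Inside, the drawer is 121 mm in x (from 8 mm behind the face) by 174 mm in y; side walls rise 28 mm above the floor. Lay the tube here along y.
- drawer_face (a point): Point at mid-width of the drawer's front face, near its top edge, 64 mm above the worktop; axes as the box's. The front is a flat white panel 192 mm wide, from 22 to 66 mm above the worktop, 8 mm thick, with a 9 mm deep pull lip along the bottom (24 to 30 mm above the worktop).
- keeper_bar (a joint): Keeper bar angle (rad): 0 = shut across the drawer front (hard stop); grows as it swings in a horizontal plane towards the robot (1.57: straight out from the box), then on to the left; starts 1.75 to 2.3. Stays where left; turns with 0.1 N m. At about 0.07 a spring ball under its free end stops it; about 6 N there pushes it over; below 0.03 it is past the ball. The open drawer blocks it.
- bar_hinge (a point): On the bar's upright hinge axis, 46 mm above the worktop, at the box's left front corner (box frame: x -99.5, y +108 mm). The bar is steel, 12 by 12 mm in section, its axis 46 mm above the worktop, reaching 218 mm from the hinge. In the box's x and y it points from the hinge along (-sin a, -cos a) at joint value a.
- bar_pin (a point): Top centre of the upright thumb pin on the bar, 185 mm from the hinge axis: 12 mm in diameter, rising from the bar (top of bar 52 mm above the worktop) to 91 mm above the worktop. Push the bar or pin here, from the side that faces away from the drawer.
- brown_bottle: Small brown bottle with black cap, 52 mm in diameter, 125 mm high, standing to the right of the box. Origin: centre of its underside. A bystander.
- white_bottle: Small white bottle with screw cap, 49 mm in diameter, 105 mm high, standing to the right of the box. Origin: centre of its underside. A bystander.
Things that resemble listed ones, but are neither listed nor needed, are in the scene too. Leave any blue or purple look-alike of the tube alone.

How it is judged:
On the way, in this order (a step that is already met when the one before it is completed fails the run):
1. the tube lies flat in the open drawer, released (x of tube in the frame of drawer_in between -0.055 and 0.07 m and y of tube in the frame of drawer_in between -0.085 and 0.085 m and height (world z) of tube below 0.057 m and angle between tube's own y axis and vertical between 1.37 and 1.77 rad and contact force between the fingers and tube below 0.1 N and value of joint drawer above 0.05 m), for 0.2 s.
2. the drawer is home while the bar is still open (value of joint drawer below 0.0035 m and value of joint keeper_bar above 0.3 rad), for 0.2 s.
At the end, for the whole second after the job is handed in: The keeper bar is shut past its spring ball (joint below 0.03 rad), the drawer is home (within 3.5 mm), and the tube lies flat (within 0.2 rad) and at rest inside the drawer (value of joint keeper_bar below 0.03 rad and value of joint drawer below 0.0035 m and x of tube in the frame of drawer_in between -0.055 and 0.07 m and y of tube in the frame of drawer_in between -0.085 and 0.085 m and height (world z) of tube below 0.057 m and angle between tube's own y axis and vertical between 1.37 and 1.77 rad and linear speed of tube below 0.05 m/s); the robot touches nothing.
It fails at once if the brown bottle is knocked over (angle between brown_bottle's own z axis and vertical above 0.5 rad).
It fails at once if the white bottle is knocked over (angle between white_bottle's own z axis and vertical above 0.5 rad).
It also fails if it takes over 72 s, if anything falls off the work surface, if the arm or the gripper's body presses on something with over 40 N, if the wrist force passes 120 N, or if a joint passes its speed limit or range.

## Robot

A 6-joint arm with a two-finger parallel gripper is mounted at the origin on a cart in front of the work surface, level with it; the furniture and walls round the work are solid. World frame = base frame: x ahead of the robot, y to its left, z up, the work surface at z = 0. Lengths are in m, angles in rad, forces in N, time in s.
With the tool pointing down it reaches from about 0.25 to 0.725 m from the base axis. Payload 9.7 kg.
Tool frame: the origin (TCP) lies at the very end of the fingers, on their centre line; the grasp point (between the pads) lies 19 mm behind it; z points along the fingers, y is the line along which they close (so a half turn about z gives the same grasp; the last joint's range is limited). The gripper opens to 85 mm and grips with 20 to 120 N. Pads are 22 mm wide; open, the fingers measure 114 mm over their backs; the gripper's body (76 mm by 85 mm) begins 54 mm behind the grasp point. The pads swing forward as they close: fully open they stand 13 mm farther back than shut.
Start: joints at [0, 0.087, 0.176, 1.66, 0, 1.571], TCP at [0.55, -0, 0.231] pointing down, gripper open.
Joint ranges: [-3.13, 3.13], [-0.85, 1.81], [-1.15, 1.24], [-2.2, 2.28], [-1.44, 1.52], [-3.14, 3.14]. Speed limits (rad/s): [2.22, 2.22, 2.57, 3.14, 3.14, 3.14].

## Interface

Orientations are given as a unit quaternion [x, y, z, w].
In Python, from plant import env gives the robot as it stands.
- The arm moves only by the shell command python3 -m crank 'ROWS' [FORCE]. ROWS is JSON, a list of rows, each an object with "gripper": the opening, from -1 (shut) to 1 (fully open); "xyz": the shift along the tool's x, y, z in units of 30 mm (1.0 is 30 mm), a list of three; "roll": the turn about the tool's z in units of 5 degrees (1.0 is 5 degrees). A call has 1 to 10 rows; each row is the pose to reach, as a shift and turn from the pose commanded when the call began, along the tool's axes at that moment; what a row does not reach only later rows make up. A row lasts 1/12 s, in which the tool goes at most 41.7 mm and 7.16 degrees, less where a joint would pass 70% of its speed; a pose out of reach is approached as far as the arm can. A call with a gripper value outside its range is refused whole. The fingers move at their own pace and stop on an object; FORCE is the grip in N (left out, the last holds). Time passes only in rows, so rows that repeat a pose let the fingers close. It gives the time, the measured TCP pose, the force, the opening and the grip force at its end, in the units of the state.
- env.get_state(): the state, without advancing time (a new reading comes with each control period).
- env.snapshot(name): name is "scene" or "side" or "wrist"; returns a dict with "pixels" (480x640x3 uint8, red, green, blue), "z_map" (480x640 float32, m along the optical axis (not along the pixel's ray), 0 where there is no reading), "fx", "fy", "cx", "cy" (pixels), "pose" (4x4, takes a point from camera to world coordinates). Camera axes: x right, y up, looking along -z (the intrinsics and any distortion apply to the point x, -y, -z); pixel columns grow to the right and rows downward; lengths in m; the calibration is good to about 2 mm. The wrist camera is an equidistant fisheye: a pixel r from the principal point sees the ray r / f radians off the axis. A picture is of the moment at which its call begins.
- env.job_done(): hands the job in; it is judged then, once.
Trained networks look in the newest picture that a camera, given by its name, has taken for a name from the list of things; names that differ only in an ending like _2 or _b are one class to them, and where a whole thing is asked for, a point or a joint stands for the part that bears it (a point fixed in the world has none). Each returns a list of dicts, best first, with "confidence" (0 to 1); they miss things now and then, are a little off and sometimes report something else, mostly with a low value. They report only what shows in the picture. A call takes as long as a camera call. They do not tell look-alikes from the thing itself.
- env.recognise(camera, thing): "at" ([row, column] in pixels, amid what is visible of it).
- env.cut_out(camera, thing): "mask" (480x640 bool, what is visible of it) and "at" ([row, column] in pixels, amid what is visible of it).
The state is a dict: "time": time; "joint_positions": joint angles; "qvel": joint speeds; "effort": joint torques, N m; "eef_pos": TCP position; "ee_rot": TCP orientation; "force": force on the tool from outside, world axes, zero at the start; "wrist_torque": the same for the moment, N m; "finger_gap": opening from 0.0 (shut) to 1.0 (fully open); "finger_force": force on a finger pad.
Only numpy, scipy, OpenCV 4.12 (cv2) and the standard library are available. Lean on these libraries where they do the work, as an engineer would, in place of code of your own. Each camera call takes 0.05 s, during which the arm holds its last target. There are 200 camera calls.

## Working session

There is one attempt and no reset: what is moved stays moved. The work goes in short steps, Python scripts to look and compute and a shell command to move; the robot and the scene stay as the last step left them, time stands still between calls to the robot, and variables do not carry over. Pictures are saved under pics/ and viewed, at most 10 in all, crops included, and the job is handed in when it is done.

```bash
ls; mkdir -p pics; cat > h.py <<'E'
import numpy as np, cv2
from plant import env
def snap(n, save=None):
    s=env.snapshot(n)
    if save: cv2.imwrite('pics/'+save, s['pixels'][:,:,::-1])
    return s
def cloud(s):  # world point per pixel (pinhole cameras)
    v,u=np.mgrid[:480,:640]; z=s['z_map']
    p=np.stack([(u-s['cx'])/s['fx']*z, -(v-s['cy'])/s['fy']*z, -z],-1)
    T=np.array(s['pose']); w=p@T[:3,:3].T+T[:3,3]
    w[z<=0]=np.nan
    return w
E
python3 - <<'E'
from h import *
print(env.get_state())
for n in ['scene','side']:
    s=snap(n,n+'1.png'); w=cloud(s)
    for t in ['tube','sample_box','drawer','keeper_bar','bar_pin','brown_bottle','white_bottle']:
        for r in env.cut_out(n,t)[:4]:
            m=r['mask']; q=w[m]; q=q[~np.isnan(q[:,0])]
            print(n,t,round(r['confidence'],2),np.round(r['at']),m.sum(),np.round(np.median(q,0),3) if len(q) else None)
E
```

```text
pics
{'time': 0.0, 'joint_positions': array([ 3.70239960e-05,  8.74330068e-02,  1.75123192e-01,  1.65978863e+00,
       -1.83258890e-05,  1.57081240e+00]), 'qvel': array([-0.00133172,  0.00168051,  0.00020297,  0.00112131,  0.00138243,
        0.0001061 ]), 'effort': array([ 7.68234549e-04, -5.20392072e+01,  4.64802504e+01,  1.63646933e-02,
        2.23589603e-05, -6.77332673e-05]), 'eef_pos': array([5.49769870e-01, 1.51317991e-05, 2.30592331e-01]), 'ee_rot': array([ 7.07099221e-01,  7.07114041e-01, -4.66859716e-04, -4.53876912e-04]), 'force': array([-0.66859643,  0.45782361, -1.37712488]), 'wrist_torque': array([-0.01087421, -0.03394622,  0.02796086]), 'finger_force': 0.0, 'finger_gap': 0.9984082870245938}
scene tube 0.92 [403. 413.] 544 [ 0.475 -0.64   0.014]
scene tube 0.78 [352. 278.] 376 [ 0.322 -0.398  0.015]
scene tube 0.78 [328. 400.] 433 [ 0.571 -0.483  0.014]
scene tube 0.72 [426. 327.] 528 [ 0.316 -0.579  0.015]
scene sample_box 0.93 [169. 292.] 7337 [0.629 0.05  0.054]
scene drawer 0.93 [182. 262.] 2739 [0.558 0.081 0.028]
scene keeper_bar 0.71 [145. 222.] 410 [0.537 0.25
[... 229 characters left out ...]
.389  0.011]
side tube 0.73 [241. 451.] 179 [ 0.313 -0.576  0.012]
side tube 0.72 [252. 370.] 197 [ 0.468 -0.384  0.013]
side tube 0.66 [230. 358.] 109 [ 0.571 -0.481  0.015]
side sample_box 0.93 [304. 204.] 10577 [0.622 0.089 0.053]
side drawer 0.65 [321. 232.] 4770 [0.561 0.083 0.035]
side keeper_bar 0.67 [301. 207.] 11008 [0.622 0.09  0.053]
side bar_pin 0.58 [363. 178.] 562 [0.534 0.264 0.052]
side bar_pin 0.44 [318. 234.] 4763 [0.56  0.083 0.034]
side brown_bottle 0.87 [239. 292.] 804 [ 0.636 -0.255  0.064]
side brown_bottle 0.63 [367. 175.] 465 [0.513 0.279 0.052]
side white_bottle 0.67 [230. 306.] 367 [ 0.649 -0.335  0.066]
side white_bottle 0.21 [238. 293.] 766 [ 0.635 -0.256  0.064]
```

View pics/scene1.png

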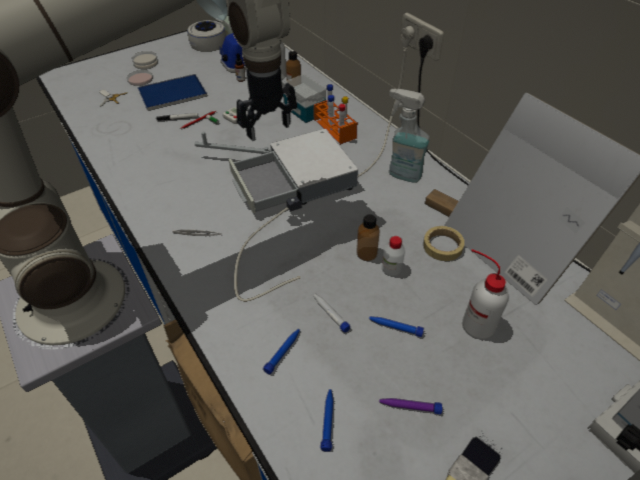

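View pics/side1.png

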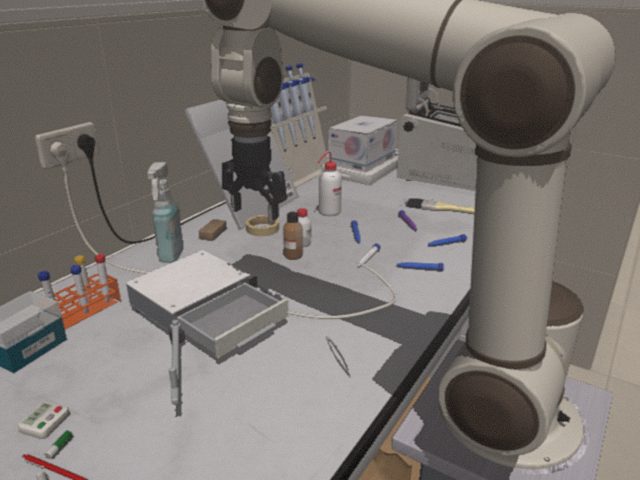

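The scene view shows the white-barrelled tube with its blue cap at (row 312, col 332), and the same tube in the side view at (254, 370). These could be mistaken for it in the scene view: blue (352, 283), blue (327, 398), blue (420, 328) and purple (405, 412). The white one fits the description. The drawer is open and the bar points out and left, with its pin near (138, 205). Next I measure, and check the tube in a crop.

```bash
python3 - <<'E'
from h import *
C={}
for n in ['scene','side']:
    s=snap(n); w=cloud(s); C[n]=w; im=s['pixels'].astype(int)
    x,y,z=w[...,0],w[...,1],w[...,2]
    # tube: raised points near (0.468,-0.384)
    m=(np.hypot(x-.468,y+.384)<.085)&(z>.005)&(z<.03)
    k,l,st,_=cv2.connectedComponentsWithStats(m.astype(np.uint8))
    for i in range(1,k):
        if st[i,4]<60: continue
        q=w[l==i]; col=im[l==i]; c=q.mean(0); d=np.linalg.svd((q-c)[:,:2],full_matrices=False)[2][0]
        t=(q-c)[:,:2]@d; blue=(col[:,2]-col[:,0])>60
        print(n,'comp',st[i],c.round(4),'dir',d.round(3),t.min().round(3),t.max().round(3),'mid',(c[:2]+d*(np.percentile(t,1)+np.percentile(t,99))/2).round(4),'cap at',np.median(t[blue]) if blue.any() else None,'zmax',np.percentile(q[:,2],95).round(4))
    # box top
    m=(abs(z-.074)<.006)&(x>.45)&(x<.9)&(abs(y)<.3)
    k,l,st,_=cv2.connectedComponentsWithStats(m.astype(np.uint8)); i=1+st[1:,4].argmax()
    q=w[l==i]; print(n,'top',len(q),np.median(q[:,2]).round(4),cv2.minAreaRect((q[:,:2]*1000).astype(np.float32)))
    # bar
    m=(abs(z-.050)<.008)&(x>.3)&(x<.75)&(y>.14)&(y<.45)
    k,l,st,_=cv2.connectedComponentsWithStats(m.astype(np.uint8)); i=1+st[1:,4].argmax()
    q=w[l==i]; print(n,'bar',len(q),cv2.minAreaRect((q[:,:2]*1000).astype(np.float32)))
    m=(z>.062)&(z<.1)&(x>.3)&(x<.6)&(y>.14)&(y<.5)
    q=w[m]; print(n,'pin',len(q),np.median(q,0).round(4) if len(q) else 0)
    # drawer front rim
    m=(abs(z-.064)<.004)&(x>.35)&(x<.56)&(y>-.1)&(y<.2)
    k,l,st,_=cv2.connectedComponentsWithStats(m.astype(np.uint8)); i=1+st[1:,4].argmax()
    q=w[l==i]; print(n,'front',len(q),cv2.minAreaRect((q[:,:2]*1000).astype(np.float32)))
    for nm,c in [('brown',(.64,-.27)),('white',(.655,-.345))]:
        m=(np.hypot(x-c[0],y-c[1])<.05)&(z>.02); q=w[m]; print(nm,q.min(0).round(3),q.max(0).round(3))
    if n=='scene':
        cv2.imwrite('pics/crop.png',cv2.resize(s['pixels'][270:370,270:430,::-1],None,fx=4,fy=4))
E
```

```text
scene comp [313 294  37  38 349] [ 0.4692 -0.3786  0.0143] dir [ 0.044 -0.999] -0.069 0.05 mid [ 0.4688 -0.3706] cap at 0.04328653316421969 zmax 0.0196
scene top 3014 0.0735 ((705.429931640625, 52.49577331542969), (217.86712646484375, 177.6744384765625), 79.80122375488281)
scene bar 537 ((535.1443481445312, 216.89459228515625), (88.4650650024414, 250.19622802734375), 44.837467193603516)
scene pin 68 [0.4966 0.2989 0.069 ]
scene front 150 ((496.2200622558594, 87.74995422363281), (192.2675018310547, 9.161773681640625), 80.16072082519531)
brown [ 0.62 -0.3   0.02] [ 0.672 -0.25   0.127]
white [ 0.64  -0.371  0.02 ] [ 0.689 -0.295  0.108]
side comp [360 243  21  21 154] [ 0.4677 -0.3752  0.0141] dir [-0.052  0.999] -0.055 0.059 mid [ 0.4676 -0.3735] cap at -0.04107269439077052 zmax 0.0194
side top 3982 0.0737 ((702.7372436523438, 53.12090301513672), (216.66172790527344, 180.8927764892578), 80.41107177734375)
side bar 1084 ((571.0593872070312, 182.25228881835938), (145.61563110351562, 333.97039794921875), 57.11292266845703)
side pin 208 [0.4933 0.304  0.0679]
side front 376 ((494.11212158203125, 88.92412567138672), (193.77621459960938, 13.232278823852539), 80.6030044555664)
brown [ 0.62  -0.319  0.02 ] [ 0.674 -0.24   0.127]
white [ 0.64  -0.365  0.02 ] [ 0.678 -0.319  0.107]
```

View pics/crop.png

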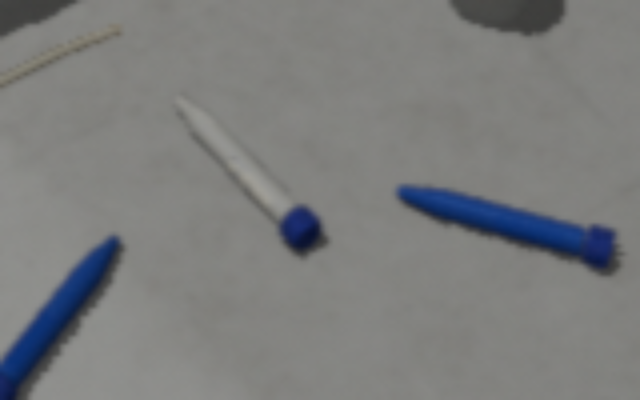

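The crop confirms it: white barrel with a blue cap at the lower right (scene ≈ row 327, col 345), tip at the upper left. Both cameras put its middle at about (0.468, -0.372), with the axis along world y and the cap toward -y. I move above it now.

```bash
python3 -m crank '[{"gripper":1,"xyz":[-12.4,-2.73,4.0],"roll":-0.55},{"gripper":1,"xyz":[-12.4,-2.73,4.0],"roll":-0.55},{"gripper":1,"xyz":[-12.4,-2.73,4.0],"roll":-0.55},{"gripper":1,"xyz":[-12.4,-2.73,4.0],"roll":-0.55},{"gripper":1,"xyz":[-12.4,-2.73,4.0],"roll":-0.55},{"gripper":1,"xyz":[-12.4,-2.73,4.0],"roll":-0.55},{"gripper":1,"xyz":[-12.4,-2.73,4.0],"roll":-0.55},{"gripper":1,"xyz":[-12.4,-2.73,4.0],"roll":-0.55},{"gripper":1,"xyz":[-12.4,-2.73,4.0],"roll":-0.55},{"gripper":1,"xyz":[-12.4,-2.73,4.0],"roll":-0.55}]' 30
```

```text
time: 1.73
eef_pos: [0.4664, -0.3751, 0.1097]
ee_rot: [0.691, 0.723, -0.0, -0.0]
force: [0.3, 0.6, 0.1]
finger_gap: 1.001
finger_force: 0.0
```

```bash
python3 -m crank '[{"gripper":1,"xyz":[0.1,0,1.2],"roll":0},{"gripper":1,"xyz":[0.1,0.05,2.4],"roll":0},{"gripper":1,"xyz":[0.1,0.05,3.2],"roll":0},{"gripper":1,"xyz":[0.1,0.05,3.5],"roll":0},{"gripper":1,"xyz":[0.1,0.05,3.5],"roll":0},{"gripper":-1,"xyz":[0.1,0.05,3.5],"roll":0},{"gripper":-1,"xyz":[0.1,0.05,3.5],"roll":0},{"gripper":-1,"xyz":[0.1,0.05,3.5],"roll":0},{"gripper":-1,"xyz":[0.1,0.05,3.5],"roll":0},{"gripper":-1,"xyz":[0.1,0.05,3.5],"roll":0}]' 30; python3 -m crank '[{"gripper":-1,"xyz":[0,0,0],"roll":0},{"gripper":-1,"xyz":[0,0,0],"roll":0},{"gripper":-1,"xyz":[0,0,0],"roll":0}]' 30
```

```text
time: 2.57
eef_pos: [0.47, -0.3692, 0.0074]
ee_rot: [0.69, 0.724, 0.0, 0.001]
force: [0.2, 0.0, -0.2]
finger_gap: 0.303
finger_force: 0.0
time: 2.82
eef_pos: [0.4698, -0.3692, 0.007]
ee_rot: [0.69, 0.724, 0.0, 0.001]
force: [-1.6, 1.6, 6.5]
finger_gap: 0.172
finger_force: 31.0
```

```bash
python3 -m crank '[{"gripper":-1,"xyz":[0,0,-0.5],"roll":0},{"gripper":-1,"xyz":[0,0,-1.5],"roll":0},{"gripper":-1,"xyz":[0,0,-2.5],"roll":0},{"gripper":-1,"xyz":[0,0,-3.5],"roll":0},{"gripper":-1,"xyz":[0,0,-4],"roll":0},{"gripper":-1,"xyz":[0,0,-4],"roll":0}]' 40; python3 - <<'E'
from h import *
s=snap('side'); 
a=s['pixels'][190:300,280:440,::-1]; b=snap('wrist')['pixels'][:,:,::-1]
cv2.imwrite('pics/lift.png',np.hstack([cv2.resize(a,(480,330)),cv2.resize(b,(320,240)).copy()if 0 else cv2.copyMakeBorder(cv2.resize(b,(320,240)),0,90,0,0,0)]))
E
```

```text
time: 3.32
eef_pos: [0.4707, -0.3699, 0.1305]
ee_rot: [0.69, 0.724, 0.0, 0.003]
force: [0.5, 0.7, 0.2]
finger_gap: 0.168
finger_force: 41.1
```

View pics/lift.png

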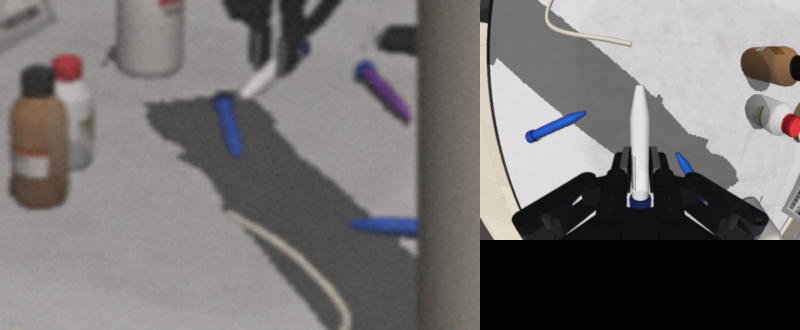

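The tube is held at mid-barrel: in the wrist view its tip is at about (90, 640 of the composite) and the cap is below. I carry it over the drawer now.

```bash
python3 -m crank '[{"gripper":-1,"xyz":[14.86,3.4,-0.3],"roll":2.5},{"gripper":-1,"xyz":[14.86,3.4,-0.3],"roll":2.5},{"gripper":-1,"xyz":[14.86,3.4,-0.3],"roll":2.5},{"gripper":-1,"xyz":[14.86,3.4,-0.3],"roll":2.5},{"gripper":-1,"xyz":[14.86,3.4,-0.3],"roll":2.5},{"gripper":-1,"xyz":[14.86,3.4,-0.3],"roll":2.5},{"gripper":-1,"xyz":[14.86,3.4,-0.3],"roll":2.5},{"gripper":-1,"xyz":[14.86,3.4,-0.3],"roll":2.5},{"gripper":-1,"xyz":[14.86,3.4,-0.3],"roll":2.5},{"gripper":-1,"xyz":[14.86,3.4,-0.3],"roll":2.5}]'; python3 -m crank '[{"gripper":-1,"xyz":[0,0,0],"roll":0},{"gripper":-1,"xyz":[0,0,0],"roll":0}]'
```

```text
time: 4.25
eef_pos: [0.5417, 0.042, 0.1326]
ee_rot: [0.765, 0.644, -0.001, -0.001]
force: [1.2, -0.6, 0.3]
finger_gap: 0.172
finger_force: 41.1
time: 4.42
eef_pos: [0.5418, 0.0421, 0.1323]
ee_rot: [0.763, 0.646, -0.001, -0.001]
force: [-0.2, -1.2, 0.1]
finger_gap: 0.17
finger_force: 41.1
```

```bash
python3 -m crank '[{"gripper":-1,"xyz":[1.3,0.12,0],"roll":0},{"gripper":-1,"xyz":[1.3,0.12,0.5],"roll":0},{"gripper":-1,"xyz":[1.3,0.12,1.2],"roll":0},{"gripper":-1,"xyz":[1.3,0.12,2],"roll":0},{"gripper":-1,"xyz":[1.3,0.12,2.6],"roll":0},{"gripper":-1,"xyz":[1.3,0.12,3.0],"roll":0},{"gripper":-1,"xyz":[1.3,0.12,3.15],"roll":0},{"gripper":-1,"xyz":[1.3,0.12,3.2],"roll":0},{"gripper":-1,"xyz":[1.3,0.12,3.2],"roll":0},{"gripper":-1,"xyz":[1.3,0.12,3.2],"roll":0}]'
```

```text
time: 5.25
eef_pos: [0.5533, 0.0776, 0.0395]
ee_rot: [0.765, 0.644, 0.001, 0.0]
force: [1.3, 0.4, -0.2]
finger_gap: 0.167
finger_force: 41.1
```

```bash
python3 -m crank '[{"gripper":-1,"xyz":[0,0,0.1],"roll":0},{"gripper":-1,"xyz":[0,0,0.17],"roll":0},{"gripper":-1,"xyz":[0,0,0.17],"roll":0}]'; python3 -m crank '[{"gripper":-0.2,"xyz":[0,0,0],"roll":0},{"gripper":-0.2,"xyz":[0,0,0],"roll":0},{"gripper":-0.2,"xyz":[0,0,0],"roll":0},{"gripper":-0.2,"xyz":[0,0,0],"roll":0},{"gripper":-0.2,"xyz":[0,0,-0.7],"roll":0},{"gripper":-0.2,"xyz":[0,0,-1.6],"roll":0},{"gripper":-0.2,"xyz":[0,0,-2.6],"roll":0},{"gripper":-0.2,"xyz":[0,0,-3.6],"roll":0},{"gripper":-0.2,"xyz":[0,0,-3.6],"roll":0},{"gripper":-0.2,"xyz":[0,0,-3.6],"roll":0}]'
python3 - <<'E'
from h import *
c=[]
for n in ['side','scene']:
    s=snap(n); w=cloud(s); x,y,z=w[...,0],w[...,1],w[...,2]
    m=(abs(z-.064)<.004)&(x>.35)&(x<.56)&(y>-.1)&(y<.2)
    k,l,st,_=cv2.connectedComponentsWithStats(m.astype(np.uint8)); i=1+st[1:,4].argmax()
    q=w[l==i]; print(n,'front',len(q),cv2.minAreaRect((q[:,:2]*1000).astype(np.float32)))
    a=s['pixels'][:,:,::-1]
    c.append(cv2.resize(a[270:370,130:300] if n=='side' else a[100:225,170:370],(400,300)))
cv2.imwrite('pics/placed.png',np.hstack(c))
E
```

```text
time: 5.5
eef_pos: [0.5528, 0.0779, 0.0333]
ee_rot: [0.765, 0.644, 0.0, 0.0]
force: [-0.6, 0.8, -0.2]
finger_gap: 0.168
finger_force: 41.1
time: 6.33
eef_pos: [0.5538, 0.078, 0.1434]
ee_rot: [0.765, 0.644, 0.002, 0.001]
force: [0.0, 0.3, -0.6]
finger_gap: 0.403
finger_force: 0.0
side front 368 ((494.0963439941406, 89.3026351928711), (192.309814453125, 13.567107200622559), 80.55391693115234)
scene front 152 ((496.2447509765625, 87.97698974609375), (198.8085479736328, 9.249605178833008), 80.58705139160156)
```

View pics/placed.png

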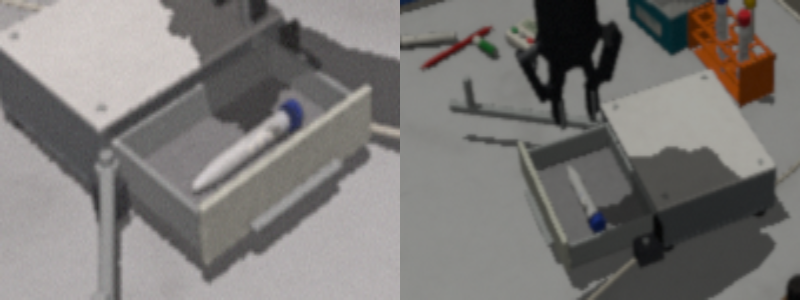

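The tube lies flat and released in the drawer: the left half shows the barrel at (150, 240) and the cap at (112, 290). Next I shut the fingers and go in front of the face centre.

```bash
python3 -m crank '[{"gripper":-1,"xyz":[0,-1.2,0],"roll":0},{"gripper":-1,"xyz":[0,-2.5,0],"roll":0},{"gripper":-1,"xyz":[0,-3.7,0],"roll":0},{"gripper":-1,"xyz":[0,-3.7,0],"roll":0},{"gripper":-1,"xyz":[0,-3.7,1],"roll":0},{"gripper":-1,"xyz":[0,-3.7,2],"roll":0},{"gripper":-1,"xyz":[0,-3.7,3],"roll":0},{"gripper":-1,"xyz":[0,-3.7,3.35],"roll":0},{"gripper":-1,"xyz":[0,-3.7,3.35],"roll":0},{"gripper":-1,"xyz":[0,-3.7,3.35],"roll":0}]'
```

```text
time: 7.27
eef_pos: [0.4431, 0.0965, 0.0409]
ee_rot: [0.765, 0.644, -0.001, -0.0]
force: [0.2, 0.0, 1.2]
finger_gap: 0.0
finger_force: 0.0
```

```bash
python3 -m crank '[{"gripper":-1,"xyz":[0,0.4,0],"roll":0},{"gripper":-1,"xyz":[0,0.8,0],"roll":0},{"gripper":-1,"xyz":[0,1.1,0],"roll":0},{"gripper":-1,"xyz":[0,1.5,0],"roll":0},{"gripper":-1,"xyz":[0,1.9,0],"roll":0},{"gripper":-1,"xyz":[0,2.3,0],"roll":0},{"gripper":-1,"xyz":[0,2.7,0],"roll":0},{"gripper":-1,"xyz":[0,3.1,0],"roll":0},{"gripper":-1,"xyz":[0,3.4,0],"roll":0},{"gripper":-1,"xyz":[0,3.6,0],"roll":0}]'; python3 -m crank '[{"gripper":-1,"xyz":[0,0.3,0],"roll":0},{"gripper":-1,"xyz":[0,0.6,0],"roll":0},{"gripper":-1,"xyz":[0,0.8,0],"roll":0},{"gripper":-1,"xyz":[0,1.0,0],"roll":0},{"gripper":-1,"xyz":[0,1.2,0],"roll":0},{"gripper":-1,"xyz":[0,1.4,0],"roll":0}]'
```

```text
time: 8.1
eef_pos: [0.5511, 0.0782, 0.0418]
ee_rot: [0.765, 0.644, 0.0, 0.0]
force: [-0.8, 0.1, 0.2]
finger_gap: -0.006
finger_force: 0.6
time: 8.6
eef_pos: [0.5916, 0.0712, 0.0408]
ee_rot: [0.765, 0.644, -0.0, -0.0]
force: [-4.9, 1.7, 0.5]
finger_gap: -0.0
finger_force: 3.7
```

```bash
python3 -m crank '[{"gripper":-1,"xyz":[0,0.1,0],"roll":0},{"gripper":-1,"xyz":[0,0.2,0],"roll":0},{"gripper":-1,"xyz":[0,0.3,0],"roll":0},{"gripper":-1,"xyz":[0,0.4,0],"roll":0},{"gripper":-1,"xyz":[0,0.4,0],"roll":0}]'; python3 -m crank '[{"gripper":-1,"xyz":[0,0.07,0],"roll":0},{"gripper":-1,"xyz":[0,0.1,0],"roll":0},{"gripper":-1,"xyz":[0,0.1,0],"roll":0}]'
```

```text
time: 9.02
eef_pos: [0.6037, 0.069, 0.0408]
ee_rot: [0.765, 0.644, 0.0, 0.0]
force: [-0.1, 0.2, 0.8]
finger_gap: 0.001
finger_force: 0.0
time: 9.27
eef_pos: [0.6052, 0.0688, 0.0408]
ee_rot: [0.765, 0.645, -0.001, -0.001]
force: [-5.6, 0.9, 2.6]
finger_gap: 0.002
finger_force: 3.1
```

```bash
python3 -m crank '[{"gripper":-1,"xyz":[0,0.06,0],"roll":0},{"gripper":-1,"xyz":[0,0.1,0],"roll":0},{"gripper":-1,"xyz":[0,0.1,0],"roll":0}]'; python3 -m crank '[{"gripper":-1,"xyz":[0,-0.5,0],"roll":0},{"gripper":-1,"xyz":[0,-1.5,0],"roll":0},{"gripper":-1,"xyz":[0,-2,-1],"roll":0},{"gripper":-1,"xyz":[0,-2.2,-2.2],"roll":0},{"gripper":-1,"xyz":[0,-2.2,-3.4],"roll":0},{"gripper":-1,"xyz":[0,-2.2,-3.6],"roll":0}]'
python3 - <<'E'
from h import *
c=[]
for n in ['side','scene']:
    s=snap(n); w=cloud(s); x,y,z=w[...,0],w[...,1],w[...,2]
    m=(abs(z-.070)<.008)&(x>.5)&(x<.9)&(y>-.15)&(y<.2)
    k,l,st,_=cv2.connectedComponentsWithStats(m.astype(np.uint8)); i=1+st[1:,4].argmax()
    q=w[l==i]; print(n,'top',cv2.minAreaRect((q[:,:2]*1000).astype(np.float32)))
    m=(z>.056)&(z<.1)&(x>.3)&(x<.56)&(y>.16)&(y<.5)
    q=w[m]; print(n,'pin',len(q),np.median(q,0).round(4),np.median(q[q[:,2]>.08],0))
    m=(z>.042)&(z<.056)&(x>.3)&(x<.62)&(y>.17)&(y<.5)
    k,l,st,_=cv2.connectedComponentsWithStats(m.astype(np.uint8)); i=1+st[1:,4].argmax()
    q=w[l==i]; print(n,'bar',len(q),cv2.minAreaRect((q[:,:2]*1000).astype(np.float32)))
    a=s['pixels'][:,:,::-1]
    c.append(cv2.resize(a[270:420,100:300] if n=='side' else a[100:250,170:370],(400,300)))
cv2.imwrite('pics/home.png',np.hstack(c))
E
```

```text
time: 9.52
eef_pos: [0.6052, 0.0687, 0.0407]
ee_rot: [0.764, 0.645, -0.003, -0.003]
force: [-22.4, 3.7, 12.5]
finger_gap: -0.003
finger_force: 11.5
time: 10.02
eef_pos: [0.5456, 0.0797, 0.1557]
ee_rot: [0.765, 0.645, 0.004, 0.002]
force: [1.3, 0.1, 0.7]
finger_gap: 0.002
finger_force: 0.0
side top ((704.0953369140625, 53.98155975341797), (213.5783233642578, 182.49342346191406), 80.69867706298828)
side pin 143 [0.4885 0.3089 0.0778] [0.48964763 0.30803912 0.08823079]
side bar 300 ((562.0686645507812, 236.772705078125), (13.652536392211914, 173.47665405273438), 44.116058349609375)
scene top ((704.9791870117188, 52.56079864501953), (220.76919555664062, 177.23011779785156), 80.18194580078125)
scene pin 51 [0.4924 0.3025 0.0753] [0.49227719 0.30308968 0.08791442]
scene bar 307 ((546.2356567382812, 250.72235107421875), (20.488765716552734, 216.28457641601562), 45.658241271972656)
```

View pics/home.png

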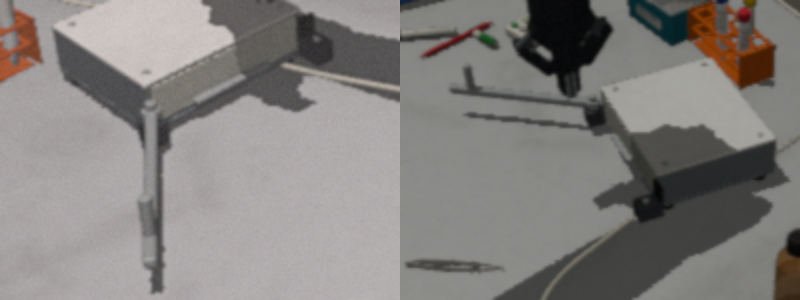

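The drawer is home (it stopped hard at about 22 N) and its face is flush in the left half, at (90, 210). The bar stands out at about 2.17 rad, with its pin at (0.491, 0.305). I'll work out a sweep that pushes the bar's outer flank at a radius of 150 mm.

```bash
cat > sweep.py <<'E'
from h import *
yaw=np.deg2rad(-9.6); B=np.array([[np.cos(yaw),-np.sin(yaw)],[np.sin(yaw),np.cos(yaw)]])
H=np.array([.7045,.0532])+B@[-.0995,.108]
def pt(a,R=.15,extra=0):
    D=.006+.011*abs(np.sin(a))+.015*abs(np.cos(a))+extra
    return H+B@(R*np.array([-np.sin(a),-np.cos(a)])+D*np.array([-np.cos(a),np.sin(a)]))
def rel(p,z,st=None):
    st=st or env.get_state(); x,y=st['ee_rot'][:2]
    tx=np.array([x*x-y*y,2*x*y]); ty=np.array([tx[1],-tx[0]]); d=p-st['eef_pos'][:2]
    return np.round(np.array([d@tx,d@ty,st['eef_pos'][2]-z])/.03,2)
E
python3 - <<'E'
from sweep import *
p=np.array([.491,.3055])-H; b=B.T@p; print(H,np.linalg.norm(p),np.arctan2(-b[0],-b[1]))
print('start',pt(2.17,extra=.03),rel(pt(2.17,extra=.03),.045))
E
```

```text
[0.62440442 0.17628106] 0.1857263386195987 2.1727070299765887
start [0.55352811 0.31891151] [ 7.91 -1.08  3.54]
```

```bash
python3 -m crank '[{"gripper":-1,"xyz":[7.9,-1.1,0],"roll":0},{"gripper":-1,"xyz":[7.9,-1.1,0],"roll":0},{"gripper":-1,"xyz":[7.9,-1.1,0],"roll":0},{"gripper":-1,"xyz":[7.9,-1.1,0],"roll":0},{"gripper":-1,"xyz":[7.9,-1.1,0],"roll":0},{"gripper":-1,"xyz":[7.9,-1.1,0],"roll":0},{"gripper":-1,"xyz":[7.9,-1.1,0],"roll":0},{"gripper":-1,"xyz":[7.9,-1.1,0],"roll":0},{"gripper":-1,"xyz":[7.9,-1.1,0],"roll":0}]'; python3 - <<'E'
from sweep import *
print(rel(pt(2.17,extra=.03),.045))
E
```

```text
time: 10.87
eef_pos: [0.5511, 0.3181, 0.1471]
ee_rot: [0.765, 0.645, -0.001, -0.0]
force: [0.1, -0.3, -0.2]
finger_gap: 0.001
finger_force: 0.0
[0.04 0.08 3.4 ]
```

```bash
python3 -m crank '[{"gripper":-1,"xyz":[0,0.1,1],"roll":0},{"gripper":-1,"xyz":[0,0.1,2],"roll":0},{"gripper":-1,"xyz":[0,0.1,3],"roll":0},{"gripper":-1,"xyz":[0,0.1,3.4],"roll":0},{"gripper":-1,"xyz":[0,0.1,3.4],"roll":0},{"gripper":-1,"xyz":[0,0.1,3.4],"roll":0}]'; python3 - <<'E'
from sweep import *
st=env.get_state()
for a in [2.17,2.05,1.9,1.75,1.6,1.45,1.3,1.15,1.0,.85]: print(a,rel(pt(a),.045,st))
E
```

```text
time: 11.37
eef_pos: [0.5546, 0.3171, 0.0473]
ee_rot: [0.765, 0.644, -0.0, -0.0]
force: [-0.5, -0.2, 0.8]
finger_gap: 0.0
finger_force: 0.0
2.17 [-0.77 -0.6   0.08]
2.05 [-1.27 -1.    0.08]
1.9 [-1.96 -1.42  0.08]
1.75 [-2.72 -1.72  0.08]
1.6 [-3.52 -1.89  0.08]
1.45 [-4.23 -1.94  0.08]
1.3 [-4.92 -1.9   0.08]
1.15 [-5.61 -1.77  0.08]
1.0 [-6.29 -1.53  0.08]
0.85 [-6.94 -1.18  0.08]
```

```bash
python3 -m crank '[{"gripper":-1,"xyz":[-0.4,-0.3,0.08],"roll":0},{"gripper":-1,"xyz":[-0.75,-0.6,0.08],"roll":0},{"gripper":-1,"xyz":[-1.25,-1.0,0.08],"roll":0},{"gripper":-1,"xyz":[-1.95,-1.4,0.08],"roll":0},{"gripper":-1,"xyz":[-2.7,-1.7,0.08],"roll":0},{"gripper":-1,"xyz":[-3.5,-1.9,0.08],"roll":0},{"gripper":-1,"xyz":[-4.2,-1.95,0.08],"roll":0},{"gripper":-1,"xyz":[-4.9,-1.9,0.08],"roll":0},{"gripper":-1,"xyz":[-5.6,-1.75,0.08],"roll":0},{"gripper":-1,"xyz":[-5.6,-1.75,0.08],"roll":0}]'; python3 - <<'E'
from sweep import *
st=env.get_state()
for a in [1.15,1.0,.85,.7,.55,.45,.35,.27,.2,.15,.1,.07,.03,0]: print(a,rel(pt(a),.045,st))
E
```

```text
time: 12.2
eef_pos: [0.4755, 0.1591, 0.0475]
ee_rot: [0.765, 0.644, 0.002, 0.001]
force: [-0.0, -0.0, 0.5]
finger_gap: -0.001
finger_force: 0.0
1.15 [ 0.03 -0.07  0.08]
1.0 [-0.65  0.17  0.08]
0.85 [-1.3   0.52  0.08]
0.7 [-1.9   0.96  0.08]
0.55 [-2.43  1.5   0.08]
0.45 [-2.75  1.91  0.08]
0.35 [-3.02  2.35  0.08]
0.27 [-3.2   2.73  0.08]
0.2 [-3.34  3.07  0.08]
0.15 [-3.42  3.33  0.08]
0.1 [-3.49  3.59  0.08]
0.07 [-3.53  3.74  0.08]
0.03 [-3.56  3.96  0.08]
0 [-3.59  4.12  0.08]
```

```bash
python3 -m crank '[{"gripper":-1,"xyz":[-0.65,0.15,0.08],"roll":0},{"gripper":-1,"xyz":[-1.3,0.5,0.08],"roll":0},{"gripper":-1,"xyz":[-1.9,0.95,0.08],"roll":0},{"gripper":-1,"xyz":[-2.4,1.5,0.08],"roll":0},{"gripper":-1,"xyz":[-2.75,1.9,0.08],"roll":0},{"gripper":-1,"xyz":[-3.0,2.35,0.08],"roll":0},{"gripper":-1,"xyz":[-3.2,2.7,0.08],"roll":0},{"gripper":-1,"xyz":[-3.35,3.05,0.08],"roll":0},{"gripper":-1,"xyz":[-3.35,3.05,0.08],"roll":0}]'; python3 - <<'E'
from sweep import *
st=env.get_state()
for a in [.2,.1,.07,.03,0]: print(a,rel(pt(a),.045,st))
s=snap('scene'); t=snap('side')
cv2.imwrite('pics/sw.png',np.hstack([cv2.resize(t['pixels'][220:370,100:300,::-1],(400,300)),cv2.resize(s['pixels'][100:250,170:370,::-1],(400,300))]))
E
```

```text
time: 12.95
eef_pos: [0.5494, 0.0462, 0.043]
ee_rot: [0.765, 0.644, 0.001, 0.001]
force: [-0.3, -0.2, -0.1]
finger_gap: 0.001
finger_force: 0.0
0.2 [-0.05  0.   -0.07]
0.1 [-0.21  0.51 -0.07]
0.07 [-0.24  0.67 -0.07]
0.03 [-0.28  0.88 -0.07]
0 [-0.3   1.04 -0.07]
```

View pics/sw.png

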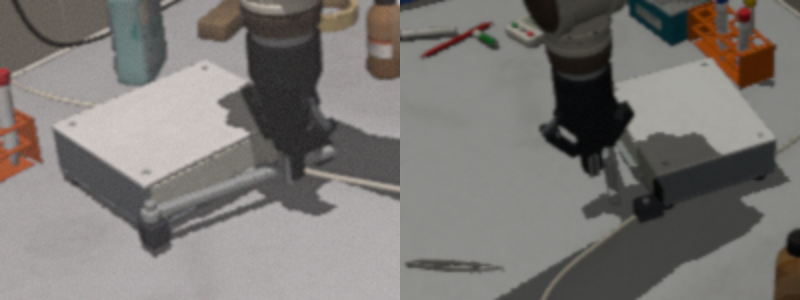

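The bar follows the fingers and is almost shut: the left half shows it running from the hinge (210, 150) to the fingers (170, 290). Now I push it over the spring ball.

```bash
python3 -m crank '[{"gripper":-1,"xyz":[-0.1,0.25,-0.07],"roll":0},{"gripper":-1,"xyz":[-0.2,0.5,-0.07],"roll":0},{"gripper":-1,"xyz":[-0.25,0.7,-0.07],"roll":0},{"gripper":-1,"xyz":[-0.25,0.8,-0.07],"roll":0},{"gripper":-1,"xyz":[-0.25,0.9,-0.07],"roll":0},{"gripper":-1,"xyz":[-0.25,1.0,-0.07],"roll":0},{"gripper":-1,"xyz":[-0.25,1.0,-0.07],"roll":0}]'
```

```text
time: 13.63
eef_pos: [0.5744, 0.0343, 0.0439]
ee_rot: [0.765, 0.644, -0.001, -0.001]
force: [-8.4, -0.9, 5.8]
finger_gap: -0.002
finger_force: 5.0
```

```bash
python3 -m crank '[{"gripper":-1,"xyz":[0,0.06,0],"roll":0},{"gripper":-1,"xyz":[0,0.12,0],"roll":0},{"gripper":-1,"xyz":[0,0.18,0],"roll":0},{"gripper":-1,"xyz":[0,0.18,0],"roll":0}]';  python3 -m crank '[{"gripper":-1,"xyz":[0,0.06,0],"roll":0},{"gripper":-1,"xyz":[0,0.12,0],"roll":0},{"gripper":-1,"xyz":[0,0.12,0],"roll":0}]'
```

```text
time: 13.97
eef_pos: [0.5809, 0.0333, 0.0441]
ee_rot: [0.765, 0.644, -0.0, -0.0]
force: [-1.0, -0.1, 0.2]
finger_gap: 0.003
finger_force: 0.0
time: 14.22
eef_pos: [0.5834, 0.033, 0.0439]
ee_rot: [0.765, 0.645, -0.001, -0.001]
force: [-7.8, 0.9, 4.1]
finger_gap: -0.001
finger_force: 4.6
```

```bash
python3 -m crank '[{"gripper":-1,"xyz":[0,0.06,0],"roll":0},{"gripper":-1,"xyz":[0,0.1,0],"roll":0},{"gripper":-1,"xyz":[0,0.1,0],"roll":0}]'; python3 -m crank '[{"gripper":-1,"xyz":[0,-0.5,0],"roll":0},{"gripper":-1,"xyz":[0,-1.5,0],"roll":0},{"gripper":-1,"xyz":[0,-2.5,-1],"roll":0},{"gripper":-1,"xyz":[0,-3,-2.2],"roll":0},{"gripper":-1,"xyz":[0,-3,-3.5],"roll":0},{"gripper":-1,"xyz":[3,-4,-4.5],"roll":0},{"gripper":-1,"xyz":[3,-4,-4.5],"roll":0},{"gripper":-1,"xyz":[3,-4,-4.5],"roll":0},{"gripper":-1,"xyz":[3,-4,-4.5],"roll":0}]'
python3 - <<'E'
from sweep import *
c=[]
for n in ['side','scene']:
    s=snap(n); w=cloud(s); q=(w[...,:2]-H)@B; z=w[...,2]
    m=(z>.043)&(z<.058)&(q[...,0]>-.09)&(q[...,0]<.008)&(q[...,1]>-.235)&(q[...,1]<-.02)
    k=q[m]; f=np.polyfit(k[:,1],k[:,0],1); print(n,'bar',len(k),'a=',f[0],'off',f[1],k.min(0),k.max(0))
    m=(z>.060)&(z<.1)&(np.hypot(q[...,0],q[...,1]+.185)<.03); print('pin',np.median(q[m],0))
    c.append(cv2.resize(s['pixels'][220:370,100:300,::-1] if n=='side' else s['pixels'][100:250,170:370,::-1],(400,300)))
cv2.imwrite('pics/end.png',np.hstack(c))
E
```

```text
time: 14.47
eef_pos: [0.5841, 0.0329, 0.0436]
ee_rot: [0.764, 0.645, -0.003, -0.003]
force: [-19.9, 2.6, 10.5]
finger_gap: 0.003
finger_force: 11.4
time: 15.22
eef_pos: [0.4849, 0.1443, 0.1809]
ee_rot: [0.764, 0.646, 0.002, 0.0]
force: [-0.4, 1.2, 1.1]
finger_gap: -0.005
finger_force: 0.0
side bar 505 a= -0.008435936278221912 off -0.004101062154635119 [-0.01065171 -0.22676524] [ 0.00794387 -0.02040874]
pin [-0.00133819 -0.18304115]
scene bar 240 a= -0.004871604030934984 off -0.0013512224388419402 [-0.01046831 -0.23213898] [ 0.00795062 -0.02022241]
pin [ 0.01405848 -0.18850906]
```

View pics/end.png

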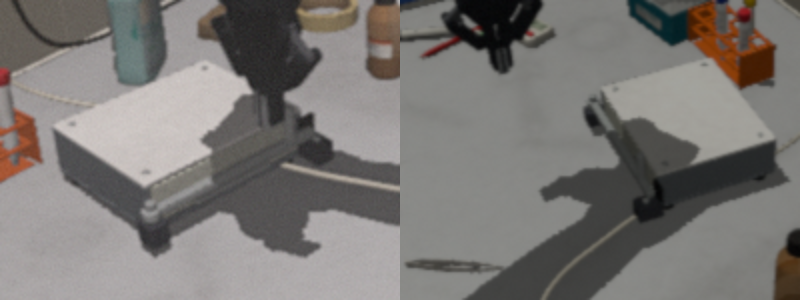

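The bar lies flat across the drawer front: in the left half it runs from (210, 150) to (135, 300). The fit gives an angle of about 0, it stopped hard at about 20 N, and the robot is clear. Handing in.

```bash
python3 -c "
from plant import env
print(env.job_done())"
```

```text
the job is handed in; nothing more can be done
None
```

I put the tube flat in the drawer and released it, pushed the drawer home to its stop, snapped the keeper bar shut past its ball, and handed the job in at about 15 s without moving near the bottles; the hand-in returned no verdict.

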